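# Calibrate the precision balance with the check weights

### The arm

A 7-joint arm with a two-finger parallel gripper is mounted at the origin on a cart in front of the work surface, level with it; the furniture and walls round the work are solid. World frame = base frame: x ahead of the robot, y to its left, z up, the work surface at z = 0. Lengths are in mm, angles in rad, forces in N, time in s.
With the tool pointing down it reaches from about 400 to 850 mm from the base axis. Payload 10.4 kg.
Tool frame: the origin (TCP) lies between the finger pads; the fingertips stand 22 mm ahead of it and the grasp point (between the pads) lies 3 mm ahead of it; z points along the fingers, y is the line along which they close (so a half turn about z gives the same grasp; the last joint's range is limited). The gripper opens to 85 mm and grips with 20 to 120 N. Pads are 22 mm wide; open, the fingers measure 114 mm over their backs; the gripper's body (76 mm by 85 mm) begins 54 mm behind the grasp point. The pads swing forward as they close: fully open they stand 13 mm farther back than shut.
Start: joints at [-1.124, 0.332, -0.065, 1.46, 0.022, 1.35, -0.088], TCP at [282.933, 557.313, 253.338] pointing down, gripper open.
Joint ranges: [-2.6, 2.6], [-0.5, 2.12], [-1.47, 1.34], [0.16, 2.42], [-1.27, 4.41], [0.06, 2.06], [-2.6, 2.6]. Speed limits (rad/s): [2.22, 2.22, 2.79, 2.79, 3.14, 3.14, 3.14].

### API

Orientations are given as a rotation vector (axis times angle).
In Python, from workcell import bot gives the robot as it stands. The module is installed in compiled form; this text tells all that it offers.
- The arm moves only by the tool carry_out, never from a script. Its argument "motion" is text: rows parted by semicolons, each of 4 numbers parted by spaces: the shift along the tool's x, y, z in units of 3 cm (1.0 is 3 cm), then the turn about the tool's z in units of pi/2 rad (1.0 is pi/2 rad). In form: x y z turn; .... A call has 1 to 12 rows; each row shifts and turns the commanded pose from where the row before left it, along the tool's axes as they then stand; what a row does not reach is not made up. A row lasts 1/12 s, in which the tool goes at most 41.7 mm and 7.16 degrees, less where a joint would pass 70% of its speed; a pose out of reach is approached as far as the arm can. A call with a number of a shift or a turn outside -1 to 1 is refused whole. A call with a gripper value outside its range is refused whole. "hand" is the gripper's target within -1 to 1 (shut at 1, half-way at 0, fully open at -1), set as the call begins (left out, the last holds). The fingers move at their own pace and stop on an object; "newtons" is the grip in N (left out, the last holds). Time passes only in rows, so rows that do not move let the fingers close. It gives the time, the measured TCP pose, the force, the opening and the grip force at its end, in the units of the state.
- bot.get_state(): the state, without advancing time (a new reading comes with each control period).
- bot.camera(name): name is "scene" or "side" or "wrist"; returns the picture (384x512x3 uint8, blue, green, red); there is no depth.
- bot.camera_params(name): a dict with "K" (3x3 intrinsics, pixels), "eye" and "orientation" of the camera in the world. Camera axes: x right, y down, z forward; pixel columns grow to the right and rows downward; lengths in mm; the calibration is good to about 2 mm. A picture is of the moment at which its call begins: read the wrist's pose just before it. camera_params takes no time and is no camera call; for the wrist camera it gives the pose at the moment of the call.
- bot.sign_off(): hands the job in; it is judged then, once.
Trained networks look in the newest picture that a camera, given by its name, has taken for a name from the list of things; names that differ only in an ending like _2 or _b are one class to them, and where a whole thing is asked for, a point or a joint stands for the part that bears it (a point fixed in the world has none). Each returns a list of dicts, best first, with "p" (0 to 1); they miss things now and then, are a little off and sometimes report something else, mostly with a low value. They report only what shows in the picture. A call takes as long as a camera call. They do not tell look-alikes from the thing itself.
- bot.silhouettes(camera, target): "mask" (384x512 bool, what is visible of it) and "xy" ([column, row] in pixels, amid what is visible of it).
- bot.tip_of(camera, target): "xy" ([column, row] in pixels: a listed point, or the origin of a listed thing).
The state is a dict: "time": time; "joint_pos": joint angles; "qd": joint speeds; "tau": joint torques, N m; "tool_pos": TCP position; "tcp_rot": TCP orientation; "ft_force": force on the tool from outside, world axes, zero at the start; "ft_torque": the same for the moment, N m; "width": opening from 0.0 (shut) to 1.0 (fully open); "finger_force": force on a finger pad.
Only numpy, scipy, OpenCV 4.12 (cv2) and the standard library are available. Lean on these libraries where they do the work, as an engineer would, in place of code of your own. Each camera call takes 0.05 s, during which the arm holds its last target. There are 200 camera calls.

### The job

Calibrate the balance: take the glass dust cover off and lay it knob up on the blue felt pad, press the blue key fully down and let it go to zero the empty pan, stand every check weight that is in the wooden tray on the pan, and press the key fully again with all of them on it. Then stand the weights back in the tray, put the cover back squarely in place on the balance, and leave the things round about where they are. Be gentle throughout: hold weights and cover with a grip of no more than about 25 N, set them down softly (under 20 N for a weight on the pan, under 40 N for the glass cover on the balance or the pad) and do not touch the pan itself with the fingers.

Things in the scene. Friction and masses are not known exactly. Their poses are not given: they have to be found in the camera images.
- shield_rim (a point): The balance: a white fixed housing 250 x 200 mm, 50 mm high. Behind (local +x) stands a round aluminium shield wall, 160 mm inside diameter, 5 mm thick, whose rim is 92 mm above the table. This point is the centre of the round opening, level with the rim; its x axis points to the back of the balance, away from the display and the key, z up.
- pan_top (a point): Centre of the top of the steel weighing pan inside the shield wall: 149 mm in diameter, 30 mm below the rim of the wall. The pan is sprung and sinks about 1 mm for every 6 N (4 mm at most).
- key_top (a point): Centre of the top of the round blue key (26 mm in diameter) in its black housing on the console at the front of the balance, right of the display and 131 mm from the shield opening's centre; pressed straight down.
- key (a joint): Travel of the blue key in m: 0 = up, 0.005 = fully down; a spring of about 5 N at full travel lifts it when let go.
- cover_knob (a point): Centre of the black knob (25 mm across, 17 mm high, on a thinner 19 mm neck) on the round glass dust cover (174 mm across, 300 g). Under its rim plate a tapered step, 153 mm across and 6 mm deep, drops into the shield opening with 3.5 mm of play all round. The knob's centre is 31 mm above the shield rim when the cover is in place, as at the start, and 37 mm above the pad when it lies there.
- pad_top (a point): Centre of the top of the blue felt pad, 190 x 190 mm, 5 mm thick, fixed; x and y axes along its sides.
- tray_floor (a point): Centre of the inner floor of the fixed wooden weight tray: inside 178 mm along its x axis, 134 mm along its y axis; walls 6 mm thick, 24 mm high above this floor.
- weight_a_mid (a point): One of up to four check weights (None if absent): polished steel, 500 g, 68 mm tall: a cylinder 48 mm across and 40 mm high, a 12 mm neck and on top a knob 22 mm across and 16 mm high. The point is its centre, 34 mm above its underside; the knob's centre is 26 mm above the point. z is its upright axis. Starts standing in the tray.
- weight_b_mid (a point): One of up to four check weights (None if absent): polished steel, 500 g, 68 mm tall: a cylinder 48 mm across and 40 mm high, a 12 mm neck and on top a knob 22 mm across and 16 mm high. The point is its centre, 34 mm above its underside; the knob's centre is 26 mm above the point. z is its upright axis. Starts standing in the tray.
- weight_c_mid (a point): One of up to four check weights (None if absent): brass, 300 g, 58 mm tall: a cylinder 40 mm across and 30 mm high, a 12 mm neck and on top a knob 22 mm across and 16 mm high. The point is its centre, 29 mm above its underside; the knob's centre is 21 mm above the point. z is its upright axis. Starts standing in the tray.
- weight_d_mid (a point): One of up to four check weights (None if absent): brass, 300 g, 58 mm tall: a cylinder 40 mm across and 30 mm high, a 12 mm neck and on top a knob 22 mm across and 16 mm high. The point is its centre, 29 mm above its underside; the knob's centre is 21 mm above the point. z is its upright axis. Starts standing in the tray.
- crt_monitor: Dark monitor at the back left of the table, in the way of high swings there: 296 mm wide, 275 mm high, its front face 136 mm in front of this origin (its underside's centre). Solid and fixed, not part of the job.
- loupe: Black stand loupe, 42 mm in diameter, 39 mm high, standing near the front edge; not part of the job. Origin under its centre.
- plug_gauge: Plug gauge 118 mm long, 21 mm thick, lying near the front edge; not part of the job. Origin under its centre.
Things that resemble listed ones, but are neither listed nor needed, are in the scene too. What is shaped like the part that bears weight_c_mid but green or turquoise is not meant.

How it is judged (in metres and radians):
On the way, in this order (a step that is already met when the one before it is completed fails the run):
1. the dust cover lies on the felt pad, knob up, let go (x of cover_knob in the frame of pad_top between -0.05 and 0.05 m and y of cover_knob in the frame of pad_top between -0.05 and 0.05 m and z of cover_knob in the frame of pad_top below 0.043 m and angle between cover_knob's own z axis and vertical below 0.05 rad and contact force between the fingers and cover below 0.3 N), for 0.3 s.
2. the key is fully down while the pan is empty (value of joint key above 0.0043 m and horizontal distance between each of weight_a_mid, weight_b_mid, weight_c_mid, weight_d_mid and pan_top above 0.1 m), for 0.1 s.
3. the key is up and every weight stands on the pan, let go (value of joint key below 0.001 m and contact force between each of weight_a, weight_b, weight_c, weight_d and pan above 1 N and horizontal distance between each of weight_a_mid, weight_b_mid, weight_c_mid, weight_d_mid and pan_top below 0.065 m and angle between each of weight_a_mid, weight_b_mid, weight_c_mid, weight_d_mid's own z axis and vertical below 0.1 rad and contact force between the fingers and weight_a below 0.3 N and contact force between the fingers and weight_b below 0.3 N and contact force between the fingers and weight_c below 0.3 N and contact force between the fingers and weight_d below 0.3 N), for 0.3 s.
4. the key is fully down with every weight standing on the pan (value of joint key above 0.0043 m and contact force between each of weight_a, weight_b, weight_c, weight_d and pan above 1 N and horizontal distance between each of weight_a_mid, weight_b_mid, weight_c_mid, weight_d_mid and pan_top below 0.065 m and angle between each of weight_a_mid, weight_b_mid, weight_c_mid, weight_d_mid's own z axis and vertical below 0.1 rad and contact force between the fingers and weight_a below 0.3 N and contact force between the fingers and weight_b below 0.3 N and contact force between the fingers and weight_c below 0.3 N and contact force between the fingers and weight_d below 0.3 N), for 0.1 s.
5. the key is up and every weight stands in the tray again, let go (value of joint key below 0.001 m and x of weight_a_mid in the frame of tray_floor between -0.089 and 0.089 m and y of weight_a_mid in the frame of tray_floor between -0.065 and 0.065 m and z of weight_a_mid in the frame of tray_floor between 0.03 and 0.038 m and angle between each of weight_a_mid, weight_b_mid, weight_c_mid, weight_d_mid's own z axis and vertical below 0.1 rad and contact force between the fingers and weight_a below 0.3 N and linear speed of each of weight_a, weight_b, weight_c, weight_d below 0.02 m/s and x of weight_b_mid in the frame of tray_floor between -0.089 and 0.089 m and y of weight_b_mid in the frame of tray_floor between -0.065 and 0.065 m and z of weight_b_mid in the frame of tray_floor between 0.03 and 0.038 m and contact force between the fingers and weight_b below 0.3 N and x of weight_c_mid in the frame of tray_floor between -0.089 and 0.089 m and y of weight_c_mid in the frame of tray_floor between -0.065 and 0.065 m and z of weight_c_mid in the frame of tray_floor between 0.025 and 0.033 m and contact force between the fingers and weight_c below 0.3 N and x of weight_d_mid in the frame of tray_floor between -0.089 and 0.089 m and y of weight_d_mid in the frame of tray_floor between -0.065 and 0.065 m and z of weight_d_mid in the frame of tray_floor between 0.025 and 0.033 m and contact force between the fingers and weight_d below 0.3 N), for 0.3 s.
At the end, for the whole second after the job is handed in: Every weight stands upright (within 0.1 rad) and at rest on the floor of the tray; the cover sits in the shield opening, knob within 6 mm of the centre, level within 0.04 rad and fully down; the key is up (all of step 5 and horizontal distance between cover_knob and shield_rim below 0.006 m and z of cover_knob in the frame of shield_rim between 0.027 and 0.0335 m and angle between cover_knob's own z axis and vertical below 0.04 rad and linear speed of cover below 0.02 m/s); the robot touches nothing.
It fails at once if a weight or the cover is gripped with more than 30 N a finger (60 N in all) (contact force between the fingers and weight_a above 60 N or contact force between the fingers and weight_b above 60 N or contact force between the fingers and weight_c above 60 N or contact force between the fingers and weight_d above 60 N or contact force between the fingers and cover above 60 N).
It fails at once if a weight comes down on the pan with more than 20 N (contact force between any of weight_a, weight_b, weight_c, weight_d and pan above 20 N).
It fails at once if the fingers press on the pan (over 2 N) (contact force between the fingers and pan above 2 N).
It fails at once if the cover comes down on the balance or the pad with more than 40 N (contact force between cover and balance above 40 N or contact force between cover and felt_pad above 40 N).
It fails at once if the loupe or the plug gauge is moved more than 3 cm (distance of any of loupe, plug_gauge from where it was at the start of the episode above 0.03 m).
Of weight_a, weight_b, weight_c, weight_d only 2 to 3 are there at a start; the rules pass over those that are not, and their reading is None.
At some moment in a run one of weight_a, weight_b, weight_c, weight_d, cover may be knocked a few centimetres aside while the robot is not near it.
It also fails if it takes over 210 s, if anything falls off the work surface, if the arm or the gripper's body presses on something with over 40 N, if the wrist force passes 120 N, or if a joint passes its speed limit or range.

## Working session

There is one attempt and no reset: what is moved stays moved. The work goes in short steps, Python scripts to look and compute and a tool call to move; the robot and the scene stay as the last step left them, time stands still between calls to the robot, and variables do not carry over. Pictures are saved under pics/ and viewed, at most 14 in all, crops included, and the job is handed in when it is done.

Besides the shell and the picture viewer there is one more tool, called after "Call:" as name(argument=value, ...) on one line, values as JSON. carry_out: Moves the arm, as the interface text tells. Its arguments: {"type":"object","properties":{"motion":{"type":"string"},"hand":{"type":"number"},"newtons":{"type":"number"}},"required":["motion"]}

```bash
mkdir -p pics; cat > h.py <<'E'
from workcell import bot
import numpy as np, cv2
from scipy.spatial.transform import Rotation as R
def rotm(o):
    o=np.array(o,float)
    return o if o.shape==(3,3) else (R.from_rotvec(o).as_matrix() if o.size==3 else R.from_quat(o).as_matrix())
def ray(P,xy):
    K=np.array(P['K']);d=rotm(P['orientation'])@np.linalg.solve(K,[xy[0],xy[1],1]);return np.array(P['eye'],float),d
def atz(P,xy,z):
    e,d=ray(P,xy);return e+d*(z-e[2])/d[2]
def proj(P,X):
    p=np.array(P['K'])@(rotm(P['orientation']).T@(np.array(X,float)-np.array(P['eye'])));return p[:2]/p[2]
E
python3 - <<'E'
from h import *
print(bot.get_state())
ims=[]
for c in ("scene","side","wrist"):
    im=bot.camera(c);cv2.imwrite(f"pics/{c}0.png",im);P=bot.camera_params(c);print(c,P)
    for t in ("shield_rim","key_top","cover_knob","pad_top","tray_floor","weight_a_mid","weight_c_mid","pan_top"):
        try:print(t,[(np.round(d['xy'],1).tolist(),round(d['p'],2)) for d in bot.tip_of(c,t)])
        except Exception as e:print(t,e)
a=cv2.resize(cv2.imread("pics/scene0.png"),(800,600));cv2.imwrite("pics/scene0b.png",a)
a=cv2.resize(cv2.imread("pics/side0.png"),(800,600));cv2.imwrite("pics/side0b.png",a)
E
```

```text
{'time': 0.0, 'joint_pos': array([-1.12361115,  0.33291296, -0.0647156 ,  1.46095549,  0.02155587,
        1.34991386, -0.08847527]), 'qd': array([-0.00074523,  0.00146332, -0.00020403,  0.00057413,  0.00061682,
       -0.00056045, -0.00161626]), 'tau': array([-1.34994742e-03, -6.25435567e+01,  4.82430460e-02, -3.91613245e+01,
        1.61359459e-02,  9.84934130e-03, -7.06628228e-06]), 'tool_pos': array([282.75639641, 556.98092806, 252.4835174 ]), 'tcp_rot': array([-7.31015291e-01, -3.05502208e+00,  2.29367591e-03]), 'ft_force': array([-0.38570571,  0.24788377, -0.24567904]), 'ft_torque': array([-0.0163006,  0.038604 ,  0.0222827]), 'finger_force': 0.0, 'width': 1.0027699029722859}
scene {'K': array([[381.67073337,   0.        , 252.5493735 ],
       [  0.        , 381.67073337, 194.09597161],
       [  0.        ,   0.        ,   1.        ]]), 'eye': array([-516.65608466, -544.26577635,  809.84704349]), 'orientation': array([-1.82044258,  1.15733503, -0.64196855])}
shield_rim []
key_top [([270.0, 229.8], 0.38)]
cover_knob [([268.6, 197.5], 0.83)]
pad_top [([341.5, 253.5], 0.84)]
tr
[... 667 characters left out ...]
3.8], 0.76), ([270.3, 286.8], 0.73)]
weight_a_mid [([243.8, 262.0], 0.73)]
weight_c_mid [([265.7, 290.1], 0.74), ([239.2, 223.9], 0.67), ([256.4, 238.5], 0.6), ([280.1, 239.4], 0.48), ([210.8, 310.4], 0.47), ([254.4, 274.3], 0.18)]
pan_top []
wrist {'K': array([[337.25161288,   0.        , 259.7730646 ],
       [  0.        , 337.25161288, 198.00506291],
       [  0.        ,   0.        ,   1.        ]]), 'eye': array([216.98973683, 591.86546221, 374.51079653]), 'orientation': array([2.45363033, 1.50686854, 0.22529429])}
shield_rim []
key_top [([139.9, 359.3], 0.35)]
cover_knob []
pad_top []
tray_floor [([138.5, 361.5], 0.85)]
weight_a_mid []
weight_c_mid [([137.5, 337.3], 0.66)]
pan_top []
```

View pics/side0b.png

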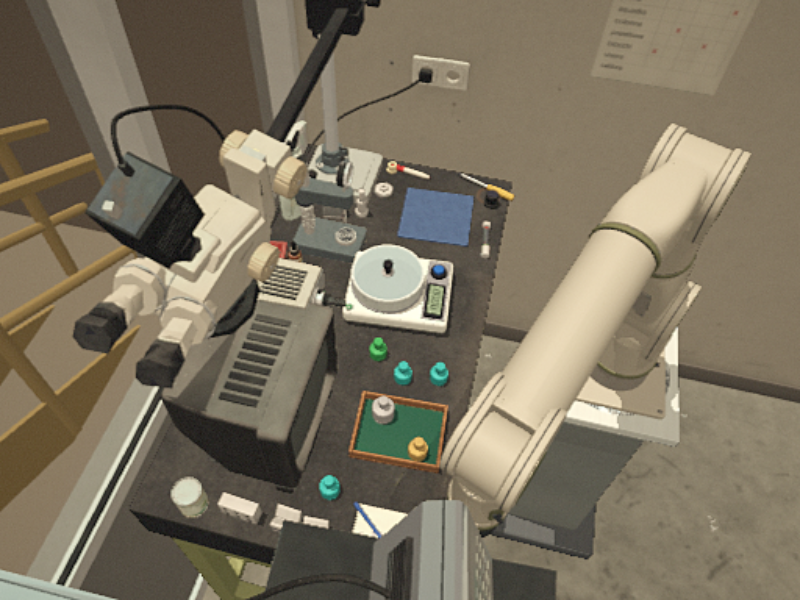

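View pics/scene0b.png

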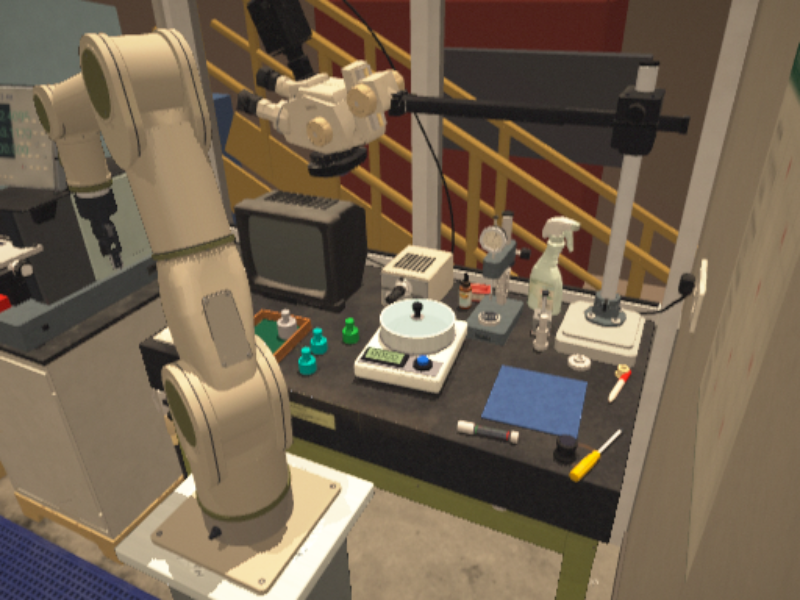

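The side view (800 px) shows the covered balance at (388,270), the key at (438,270), the pad at (436,216) and the tray at (400,430). In the tray are a steel weight at (383,408) and a brass one at (418,448). The green and turquoise look-alikes are at (378,349), (403,373), (439,374) and (329,487), and none of them is meant.

```bash
python3 - <<'E'
from h import *
S=bot.camera_params("scene");D=bot.camera_params("side")
def tri(a,b):
    e1,d1=ray(S,a);e2,d2=ray(D,b);A=np.c_[d1,-d2];t=np.linalg.lstsq(A,e2-e1,rcond=None)[0]
    p,q=e1+d1*t[0],e2+d2*t[1];return np.round((p+q)/2,1),round(np.linalg.norm(p-q),1)
print('knob',tri([268.6,197.5],[250.7,168.8]),atz(D,[250.7,168.8],123),atz(S,[268.6,197.5],123))
print('key',tri([270,229.8],[280,170.9]))
print('pad',tri([341.5,253.5],[276.6,134.6]),atz(D,[276.6,134.6],5))
print('tray',tri([171.1,218.4],[256.1,273.8]),atz(D,[256.1,273.8],5))
print('a',tri([183.4,203.4],[243.8,262]),atz(D,[243.8,262],38))
print('c',atz(D,[265.7,290.1],33))
# pad corners in side, tray corners (800 scale)
for n,z,c in (('pad',5,[(407,188),(474,195),(468,244),(399,236)]),('bal',50,[(453,263),(448,330),(344,322)]),('tray',29,[(361,394),(448,404),(440,467),(350,456)])):
    print(n,[np.round(atz(D,np.array(p)*.64,z)[:2]).tolist() for p in c])
im=cv2.imread("pics/side0.png")[235:315,210:300];cv2.imwrite("pics/crop_tray.png",cv2.resize(im,None,fx=6,fy=6,interpolation=3))
s=bot.get_state();M=R.from_rotvec(s['tcp_rot']).as_matrix();print(np.round(M,3))
W=bot.camera_params("wrist");print(M.T@(np.array(W['eye'])-s['tool_pos']),np.round(M.T@rotm(W['orientation']),3))
E
```

```text
knob (array([553. , -67.7, 123.9]), np.float64(4.6)) [551.57179538 -66.09890583 123.        ] [557.84416687 -67.46924816 123.        ]
key (array([ 447.2, -123.6,   72.1]), np.float64(5.5))
pad (array([ 502.9, -360.4,   13.4]), np.float64(16.4)) [ 509.36659601 -377.88988321    5.        ]
tray (array([441.5, 287.6,  11.2]), np.float64(5.0)) [443.91954744 282.87556045   5.        ]
a (array([493.8, 269.2,  49.4]), np.float64(9.1)) [491.53920151 266.92408414  38.        ]
c [398.35739716 344.16230916  33.        ]
pad [[597.0, -446.0], [407.0, -468.0], [392.0, -281.0], [576.0, -261.0]]
bal [[416.0, -168.0], [390.0, 35.0], [630.0, 75.0]]
tray [[544.0, 237.0], [354.0, 213.0], [343.0, 359.0], [528.0, 382.0]]
[[-0.892  0.453 -0.   ]
 [ 0.453  0.892  0.   ]
 [ 0.     0.    -1.   ]]
[  74.43004044    0.96726812 -121.19153629] [[ 0.    -0.956 -0.293]
 [ 1.     0.001 -0.   ]
 [ 0.    -0.293  0.956]]
```

View pics/crop_tray.png

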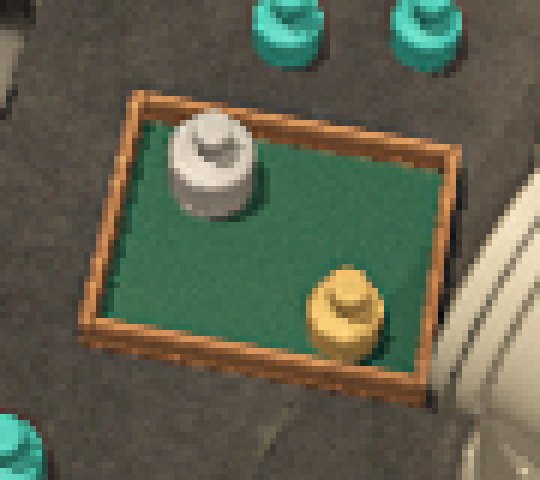

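Two weights are present: steel a and brass c. I'll square the tool with the world axes, then move to a viewpoint over the balance.

Call:
carry_out(motion="0 0 0 -0.075; 0 0 0 -0.075; 0 0 0 -0.075; 0 0 0 -0.074; 0 0 0 0", hand=-1, newtons=22)

```text
time: 1.77
tool_pos: [283.0, 557.3, 253.3]
tcp_rot: [0.008, -3.142, -0.0]
ft_force: [-0.1, 0.2, -0.2]
width: 1.0
finger_force: 0.0
```

Call:
carry_out(motion="-0.3 -0.867 0 0; -0.3 -0.867 0 0; -0.3 -0.867 0 0; -0.3 -0.867 0 0; -0.3 -0.867 0 0; -0.3 -0.867 0 0; -0.3 -0.867 0 0; -0.3 -0.867 0 0; -0.3 -0.867 0 0; -0.3 -0.867 0 0; -0.3 -0.867 0 0; -0.3 -0.867 0 0")

```text
time: 2.77
tool_pos: [391.2, 243.9, 253.5]
tcp_rot: [0.007, 3.141, 0.001]
ft_force: [-0.0, -0.3, 0.5]
width: 1.0
finger_force: 0.0
```

Call:
carry_out(motion="-0.3 -0.867 0 0; -0.3 -0.867 0 0; -0.3 -0.867 0 0; -0.3 -0.867 0 0; -0.3 -0.867 0 0; -0.3 -0.867 0 0; -0.3 -0.867 0 0; -0.3 -0.867 0 0; -0.3 -0.867 0 0; -0.3 -0.867 0 0; -0.3 -0.867 0 0; -0.3 -0.867 0 0; ")

```text
time: 3.77
tool_pos: [499.1, -68.3, 253.5]
tcp_rot: [0.007, 3.141, 0.001]
ft_force: [0.8, 0.6, -0.3]
width: 1.004
finger_force: 0.0
```

Call:
carry_out(motion="0 0 0 0; 0 0 0 0; 0 0 0 0")

```text
time: 4.02
tool_pos: [498.8, -66.3, 253.2]
tcp_rot: [-0.004, -3.141, -0.001]
ft_force: [0.6, 0.5, 0.3]
width: 0.998
finger_force: 0.0
```

```bash
cat >> h.py <<'E'
def look(c,names,save=None,zs={}):
    s=bot.get_state();P=bot.camera_params(c);im=bot.camera(c)
    if save:cv2.imwrite("pics/"+save,im)
    print(np.round(s['tool_pos'],1),np.round(s['tcp_rot'],3),s['width'])
    for n in names:
        for d in bot.tip_of(c,n)[:4]:
            print(n,np.round(d['xy'],1).tolist(),round(d['p'],2),np.round(atz(P,d['xy'],zs.get(n,0))[:2],1).tolist())
    return P,im
Z=dict(cover_knob=123,shield_rim=92,key_top=62,pad_top=5,tray_floor=5,weight_a_mid=39,weight_c_mid=34,pan_top=62)
E
python3 - <<'E'
from h import *
P,im=look("wrist",["cover_knob","shield_rim","key_top","pan_top"],"w1.png",Z)
E
```

```text
[498.8 -66.3 253.2] [-4.000e-03 -3.141e+00 -1.000e-03] 0.9975978175901504
cover_knob [269.2, 267.8] 0.78 [562.5, -57.9]
key_top [193.5, 121.0] 0.96 [447.4, -125.5]
```

View pics/w1.png

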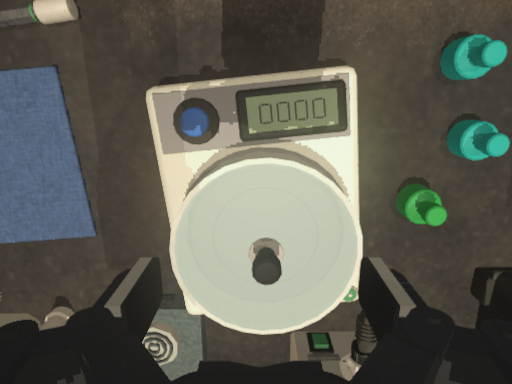

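The wrist view shows the cover with its knob at (266,267), the key at (193,121) and the cover disc centred near (266,245). The knob's y differs between cameras, so I'll refine it by fitting the disc.

```bash
python3 - <<'E'
from h import *
P=bot.camera_params("wrist");bot.camera("wrist")
print(P['eye'])
for d in bot.silhouettes("wrist","cover_knob")[:2]:
    m=d['mask'].astype(np.uint8);c=max(cv2.findContours(m,0,1)[0],key=cv2.contourArea)[:,0,:]
    print(d['p'],d['xy'],c.min(0),c.max(0))
    for z in (92,96,100):
        X=np.array([atz(P,q,z)[:2] for q in c]);e=cv2.minEnclosingCircle(X.astype(np.float32));print(z,e)
im=cv2.imread("pics/w1.png");b=im.astype(int)
k=(b[...,0]>100)&(b[...,0]-b[...,2]>70);k[:, :150]=0;k[:,240:]=0;k[200:]=0
ys,xs=np.where(k);print(xs.mean(),ys.mean(),len(xs),atz(P,(xs.mean(),ys.mean()),62),atz(P,(xs.mean(),ys.mean()),72))
kn=(b.max(2)<60)[235:295,240:295];ys,xs=np.where(kn);print('knob px',xs.min()+240,xs.max()+240,ys.min()+235,ys.max()+235)
print(atz(P,(266,267),123),atz(P,(268,275),131))
bot.camera("side");D=bot.camera_params("side")
for d in bot.tip_of("side","cover_knob"):print(d['xy'],atz(D,d['xy'],123))
for p in ([155,92],[352,70],[193,308]):print(atz(P,p,50))
E
```

```text
[424.74092715 -65.45875609 374.5105225 ]
0.58 [268.0, 246.6] [169 157] [362 334]
92 ((564.53564453125, -60.66914367675781), 89.63509368896484)
96 ((562.556396484375, -60.736976623535156), 88.36593627929688)
100 ((560.5770263671875, -60.8047981262207), 87.09686279296875)
193.97368421052633 130.98245614035088 114 [ 456.54386213 -125.57481851   62.        ] [ 455.52620248 -123.65116928   72.        ]
knob px 279 279 276 276
[561.86251322 -60.15070103 123.        ] [564.74753211 -58.6479141  131.        ]
[248.1, 169.6] [559.92770232 -59.90404184 123.        ]
[ 422.52467154 -161.68613174   50.        ]
[403.39569074  17.61611837  50.        ]
[ 652.91922469 -139.90104229   50.        ]
```

Call:
carry_out(motion="-1 0.1 0 0; -1.07 0.1 0 0; 0 0 0.7 0; 0 0 0.7 0; 0 0 0.6 0; 0 0 0 0; 0 0 0 0; 0 0 0 0", hand=-0.4)

```text
out of range; nothing moved
```

```bash
python3 - <<'E'
from h import *
P,im=look("wrist",["cover_knob"],"w2.png",Z)
s=bot.get_state()
print(proj(P,[561,-60,123]),proj(P,s['tool_pos']-[0,0,3]))
E
```

```text
[498.8 -66.7 253.3] [-0.     3.142  0.   ] 0.9966923460402435
cover_knob [269.2, 268.3] 0.61 [563.1, -58.1]
[266.98253306 266.04189247] [257.68747411 280.66603371]
```

View pics/w2.png

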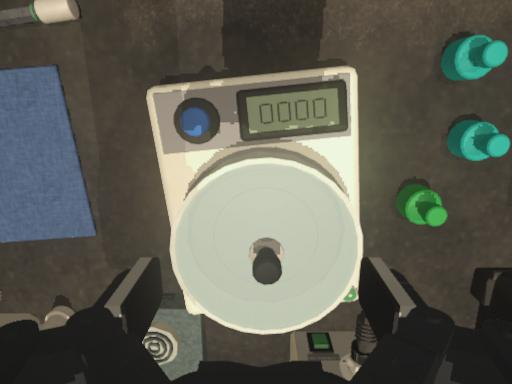

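The row over 1.0 was refused, so the view is unchanged, with the knob still at (266,267). I'll resend with smaller rows.

Call:
carry_out(motion="-0.7 0.1 0 0; -0.7 0.1 0 0; -0.67 0 0 0; 0 0 0.7 0; 0 0 0.7 0; 0 0 0.6 0; 0 0 0 0; 0 0 0 0; 0 0 0 0", hand=-0.4)

```text
time: 5.32
tool_pos: [561.5, -61.0, 194.5]
tcp_rot: [0.0, 3.14, 0.0]
ft_force: [0.8, 0.8, 0.5]
width: 0.695
finger_force: 0.0
```

```bash
python3 - <<'E'
from h import *
P,im=look("wrist",["cover_knob"],"w2.png",Z)
s=bot.get_state()
print(proj(P,[561,-60,123]),proj(P,s['tool_pos']-[0,0,3]))
E
```

```text
[561.5 -61.  194.5] [0.   3.14 0.  ] 0.6951342284693511
cover_knob [262.8, 223.6] 0.9 [562.9, -58.5]
[260.36987964 220.66982088] [258.05737424 281.4210426 ]
```

View pics/w2.png

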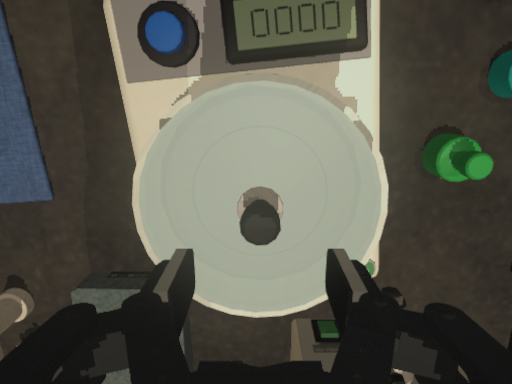

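The knob is at (260,222), as predicted, so I'll descend and grip.

Call:
carry_out(motion="0 0 0.5 0; 0 0 0.5 0; 0 0 0.5 0; 0 0.02 0.4 0; 0 0 0.27 0; 0 0 0 0; 0 0 0 0")

```text
time: 6.0
tool_pos: [561.1, -60.4, 128.5]
tcp_rot: [0.0, 3.141, 0.0]
ft_force: [0.0, -0.3, -0.3]
width: 0.698
finger_force: 0.0
```

Call:
carry_out(motion="0 0 0 0; 0 0 0 0; 0 0 0 0; 0 0 0 0; 0 0 0 0; 0 0 0 0; 0 0 0 0; 0 0 0 0", hand=0.6, newtons=20)

```text
time: 6.67
tool_pos: [561.4, -60.4, 129.0]
tcp_rot: [0.0, 3.14, 0.0]
ft_force: [-1.0, 0.3, 5.5]
width: 0.283
finger_force: 19.6
```

Call:
carry_out(motion="0 0 -0.1 0; 0 0 -0.2 0; 0 0 -0.3 0; 0 0 -0.5 0; 0 0 -0.5 0; 0 0 -0.4 0; 0 0 0 0; 0 0 0 0; 0 0 0 0")

```text
time: 7.42
tool_pos: [560.6, -60.2, 187.5]
tcp_rot: [-0.0, -3.141, -0.0]
ft_force: [-0.3, -0.3, -2.7]
width: 0.282
finger_force: 19.9
```

```bash
python3 - <<'E'
from h import *
D=bot.camera_params("side");S=bot.camera_params("scene")
for f,P in (("side0",D),("scene0",S)):
    b=cv2.imread(f"pics/{f}.png").astype(int)
    m=((b[...,0]-b[...,2]>25)&(b[...,0]>60)).astype(np.uint8)
    if f=="scene0": m[:230]=0;m[300:]=0;m[:,:290]=0
    c=max(cv2.findContours(m,0,1)[0],key=cv2.contourArea)[:,0,:]
    X=np.array([atz(P,q,5)[:2] for q in c],np.float32);print(f,cv2.contourArea(c),cv2.minAreaRect(X))
P,im=look("wrist",["cover_knob"],None,dict(cover_knob=183))
E
```

```text
side0 1341.0 ((495.20172119140625, -362.6593017578125), (189.1402587890625, 191.8213653564453), 4.373326301574707)
scene0 2071.0 ((496.7125244140625, -360.4305419921875), (192.706787109375, 189.17979431152344), 4.368391036987305)
[560.6 -60.2 187.5] [-0.    -3.141 -0.   ] 0.28189594958892994
cover_knob [259.7, 278.7] 0.97 [560.5, -59.6]
```

Call:
carry_out(motion="0.18 -0.4 0 0; 0.18 -0.836 0 0; 0.18 -0.836 0 0; 0.18 -0.836 0 0; 0.18 -0.836 0 0; 0.18 -0.836 0 0; 0.18 -0.836 0 0; 0.18 -0.836 0 0; 0.18 -0.836 0 0; 0.18 -0.836 0 0; 0.18 -0.836 0 0; 0.18 -0.836 0 0")

```text
time: 8.52
tool_pos: [494.8, -349.9, 187.6]
tcp_rot: [-0.001, -3.141, -0.0]
ft_force: [0.4, -0.2, -2.3]
width: 0.283
finger_force: 20.0
```

Call:
carry_out(motion="0 -0.436 0 0; 0 0 0.8 0; 0 0 0.8 0; 0 0 0.8 0; 0 0 0.8 0; 0 0 0.6 0; 0 0 0.3 0; 0 0 0 0; 0 0 0 0")

```text
time: 9.27
tool_pos: [496.1, -361.5, 65.4]
tcp_rot: [-0.0, -3.141, -0.0]
ft_force: [-0.0, 0.1, -1.8]
width: 0.282
finger_force: 20.0
```

Call:
carry_out(motion="0 0 0.2 0; 0 0 0.15 0; 0 0 0.08 0; 0 0 0.06 0; 0 0 0 0; 0 0 0 0")

```text
time: 9.77
tool_pos: [496.1, -361.3, 50.6]
tcp_rot: [0.0, 3.142, 0.0]
ft_force: [0.1, 0.5, -2.3]
width: 0.285
finger_force: 20.1
```

Call:
carry_out(motion="0 0 0.03 0; 0 0 0.03 0; 0 0 0.02 0; 0 0 0.02 0; 0 0 0 0; 0 0 0 0")

```text
time: 10.27
tool_pos: [496.2, -361.3, 48.0]
tcp_rot: [0.0, 3.141, 0.001]
ft_force: [-3.0, 2.4, 4.9]
width: 0.285
finger_force: 20.7
```

Contact is made, so I'll release and rise.

Call:
carry_out(motion="0 0 0 0; 0 0 0 0; 0 0 0 0; 0 0 0 0; 0 0 0 0; 0 0 0 0; 0 0 -0.3 0; 0 0 -0.8 0; 0 0 -0.9 0; 0 0 -0.9 0; 0 0 -0.9 0; 0 0 -0.9 0", hand=-0.4)

```text
time: 11.27
tool_pos: [495.9, -361.4, 190.6]
tcp_rot: [0.001, 3.141, -0.0]
ft_force: [1.0, -0.2, 1.1]
width: 0.698
finger_force: 0.0
```

```bash
python3 - <<'E'
from h import *
P,im=look("wrist",["cover_knob"],"w3.png",dict(cover_knob=42))
D,_=look("side",["cover_knob","key_top"],"s3.png",dict(cover_knob=42,key_top=62))
look("scene",["cover_knob","key_top"],"c3.png",dict(cover_knob=42,key_top=62))
a=cv2.resize(cv2.imread("pics/w3.png"),(400,300));b=cv2.imread("pics/s3.png")[110:260,180:330];cv2.imwrite("pics/v3.png",np.hstack([a,cv2.resize(b,(300,300))]))
E
```

```text
[ 495.9 -361.4  190.6] [ 1.000e-03  3.141e+00 -0.000e+00] 0.6975407101859598
cover_knob [260.8, 188.3] 0.78 [496.1, -360.0]
[ 497.6 -363.   193.9] [ 1.000e-03  3.135e+00 -5.000e-03] 0.7019628962127891
cover_knob [280.7, 134.8] 0.76 [487.7, -345.2]
key_top [281.4, 172.2] 0.49 [443.4, -129.7]
key_top [243.6, 259.6] 0.38 [491.6, 270.5]
[ 496.  -361.1  188.4] [0.000e+00 3.141e+00 1.000e-03] 0.6968793401259531
cover_knob [339.7, 245.3] 0.86 [494.8, -347.7]
key_top [268.3, 231.9] 0.53 [443.3, -116.7]
key_top [171.3, 218.2] 0.48 [379.2, 235.3]
```

View pics/v3.png

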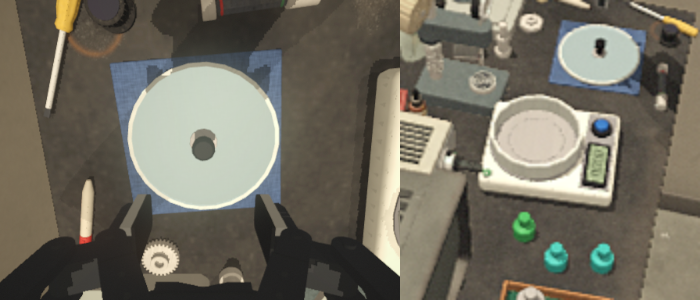

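The cover lies level and centred on the pad, with its knob at (203,147) in the left view. The key comes next.

Call:
carry_out(motion="0.2 0.98 0 0; 0.2 0.98 0 0; 0.2 0.98 0 0; 0.2 0.98 0 0; 0.2 0.98 0 0; 0.2 0.98 0 0; 0.2 0.98 0 0; 0.2 0.98 0 0; 0 0 0 0; 0 0 0 0; 0 0 0 0", hand=1)

```text
time: 12.58
tool_pos: [448.0, -126.6, 188.2]
tcp_rot: [-0.001, -3.141, 0.0]
ft_force: [0.1, -0.3, 0.2]
width: -0.001
finger_force: 0.0
```

```bash
python3 - <<'E'
from h import *
b=cv2.imread("pics/w2.png")
def blue(b):
    h=cv2.cvtColor(b,cv2.COLOR_BGR2HSV);m=cv2.inRange(h,(105,150,60),(125,255,255));n,l,s,c=cv2.connectedComponentsWithStats(m);i=1+np.argmax(s[1:,4]);return c[i],s[i]
P2,im=look("wrist",["key_top","pan_top","shield_rim"],"w4.png",Z)
c,s=blue(im);print(c,s,[np.round(atz(P2,c,z),1).tolist() for z in (58,64,70)])
# w1 / w2 triangulation using their camera offset
off=np.array(P2['eye'])-bot.get_state()['tool_pos']
rs=[ray(P2,c)]
for f,t in (("w1",[498.8,-66.3,253.2]),("w2",[561.5,-61,194.5])):
    c,s=blue(cv2.imread(f"pics/{f}.png"));Q=dict(P2);Q['eye']=np.array(t)+off;print(f,c,s,[np.round(atz(Q,c,z),1).tolist() for z in (58,64,70)]);rs.append(ray(Q,c))
A=np.zeros((3,3));v=np.zeros(3)
for e,d in rs:
    d=d/np.linalg.norm(d);M=np.eye(3)-np.outer(d,d);A+=M;v+=M@e
print(np.linalg.solve(A,v))
E
```

```text
[ 448.  -126.6  188.2] [-1.000e-03 -3.141e+00  0.000e+00] -0.0007043113660952251
key_top [260.9, 197.8] 0.57 [449.5, -125.1]Traceback (most recent call last):
  File "<stdin>", line 6, in <module>
  File "<stdin>", line 4, in blue
    return _wrapfunc(a, 'argmax', axis=axis, out=out, **kwds)
    return bound(*args, **kwds)
ValueError: attempt to get argmax of an empty sequence
```

Call:
carry_out(motion="-0.04 0.05 0.6 0; 0 0 0.8 0; 0 0 0.7 0; 0 0 0.5 0; 0 0 0.2 0; 0 0 0 0; 0 0 0 0")

```text
time: 13.37
tool_pos: [449.6, -125.1, 104.9]
tcp_rot: [0.001, 3.142, -0.0]
ft_force: [-0.4, -1.0, 0.4]
width: 0.0
finger_force: 0.0
```

Call:
carry_out(motion="0 0 0.1 0; 0 0 0.1 0; 0 0 0.1 0; 0 0 0.1 0; 0 0 0 0; 0 0 0 0")

```text
time: 13.87
tool_pos: [449.5, -124.6, 92.6]
tcp_rot: [0.0, 3.141, 0.0]
ft_force: [-0.3, 1.7, 1.7]
width: 0.002
finger_force: 0.8
```

Call:
carry_out(motion="0 0 0.05 0; 0 0 0.05 0; 0 0 0 0; 0 0 0 0")

```text
time: 14.2
tool_pos: [449.6, -124.6, 89.6]
tcp_rot: [0.0, 3.141, 0.0]
ft_force: [-1.3, 1.1, 4.0]
width: 0.001
finger_force: 1.9
```

Call:
carry_out(motion="0 0 0.05 0; 0 0 0.03 0; 0 0 0 0; 0 0 0 0; 0 0 0 0")

```text
time: 14.62
tool_pos: [449.6, -124.6, 87.9]
tcp_rot: [0.0, 3.141, 0.001]
ft_force: [-4.2, 1.8, 16.8]
width: 0.002
finger_force: 8.3
```

The key is bottomed at 17 N. I'll release it and go to look over the tray.

Call:
carry_out(motion="0 0 -0.3 0; 0 0 -0.9 0; 0 0 -0.9 0; 0 0 -0.9 0; 0 0 -0.9 0; 0 0 -0.9 0; 0 0.8 0 0; 0 0.95 0 0; 0 0.95 0 0; 0 0.95 0 0; 0 0.95 0 0; 0 0.95 0 0")

```text
time: 15.62
tool_pos: [448.9, 43.1, 230.9]
tcp_rot: [-0.0, -3.141, 0.0]
ft_force: [1.3, -0.2, 0.2]
width: -0.002
finger_force: 0.0
```

Call:
carry_out(motion="0.04 0.95 0 0; 0.04 0.95 0 0; 0.04 0.95 0 0; 0.04 0.95 0 0; 0.04 0.95 0 0; 0.04 0.95 0 0; 0.04 0.95 0 0; 0.04 0.95 0 0; 0.04 0.8 0 0; 0 0 0 0; 0 0 0 0; 0 0 0 0", hand=-0.4)

```text
time: 16.62
tool_pos: [438.7, 293.0, 230.7]
tcp_rot: [-0.001, -3.141, 0.002]
ft_force: [-0.1, -1.1, 0.1]
width: 0.702
finger_force: 0.0
```

```bash
python3 - <<'E'
from h import *
P,im=look("wrist",["weight_a_mid","weight_c_mid","tray_floor"],"w5.png",Z)
E
```

```text
[438.7 293.  230.7] [-1.000e-03 -3.141e+00  2.000e-03] 0.7018563506139768
weight_a_mid [226.9, 225.9] 0.97 [489.5, 260.7]
weight_c_mid [406.7, 283.2] 0.93 [557.0, 450.2]
weight_c_mid [125.1, 203.8] 0.84 [468.0, 159.8]
weight_c_mid [96.4, 121.0] 0.79 [387.7, 142.7]
weight_c_mid [302.7, 135.4] 0.75 [400.9, 333.4]
tray_floor [260.5, 174.5] 0.74 [444.9, 294.1]
```

View pics/w5.png

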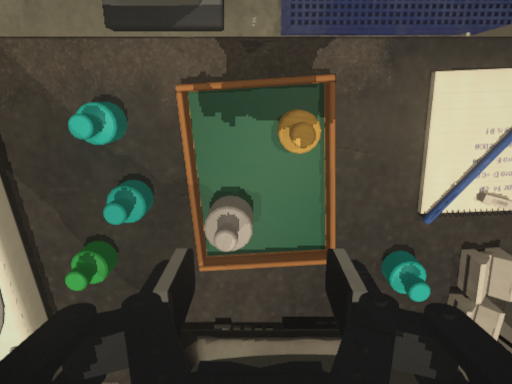

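The wrist view shows steel a at (229,225) and brass c at (300,132) in the tray. The look-alikes are outside it. I'll grasp a first.

Call:
carry_out(motion="-0.85 -0.5 0 0; -0.85 -0.57 0 0; 0 0 0.9 0; 0 0 0.9 0; 0 0 0.9 0; 0 0 0.7 0; 0 0 0 0; 0 0 0 0")

```text
time: 17.48
tool_pos: [489.3, 261.1, 128.9]
tcp_rot: [-0.001, -3.14, 0.002]
ft_force: [0.6, 0.0, 0.7]
width: 0.699
finger_force: 0.0
```

```bash
python3 - <<'E'
from h import *
P,im=look("wrist",["weight_a_mid","weight_c_mid"],"w6.png",Z)
print(proj(P,[489.5,260.7,65]),proj(P,[489.5,260.7,39]))
c=im[:, 130:390];cv2.imwrite("pics/w6c.png",c)
E
```

```text
[489.3 261.1 128.9] [-1.00e-03 -3.14e+00  2.00e-03] 0.6988179931809054
weight_a_mid [261.0, 214.4] 0.81 [491.2, 262.5]
weight_c_mid [55.7, 277.8] 0.95 [541.7, 114.1]
weight_c_mid [376.0, 66.7] 0.84 [399.2, 331.3]
weight_c_mid [57.5, 49.1] 0.81 [389.3, 142.1]
weight_c_mid [104.7, 179.6] 0.71 [468.7, 159.3]
[258.11246135 226.55192814] [258.35664041 211.94266173]
```

View pics/w6c.png

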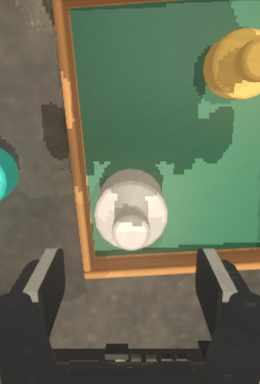

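Knob a is at (260,230), within 2 mm of the prediction.

Call:
carry_out(motion="-0.05 0.03 0.6 0; 0 0 0.6 0; 0 0 0.5 0; 0 0 0.23 0; 0 0 0 0; 0 0 0 0")

```text
time: 18.13
tool_pos: [491.6, 263.0, 72.3]
tcp_rot: [0.0, 3.141, 0.001]
ft_force: [0.2, -0.3, 0.2]
width: 0.698
finger_force: 0.0
```

Call:
carry_out(motion="0 0 0 0; 0 0 0 0; 0 0 0 0; 0 0 0 0; 0 0 0 0; 0 0 0 0; 0 0 0 0; 0 0 0 0", hand=0.7)

```text
time: 18.8
tool_pos: [491.7, 262.6, 72.0]
tcp_rot: [0.001, 3.14, 0.001]
ft_force: [-0.1, -1.9, 6.7]
width: 0.251
finger_force: 20.4
```

Call:
carry_out(motion="0 0 -0.05 0; 0 0 -0.1 0; 0 0 -0.3 0; 0 0 0 0; 0 0 0 0")

```text
time: 19.22
tool_pos: [491.3, 263.0, 85.3]
tcp_rot: [0.0, 3.141, 0.001]
ft_force: [0.2, -0.9, -5.1]
width: 0.247
finger_force: 20.0
```

Call:
carry_out(motion="0 0 -0.5 0; 0 0 -0.9 0; 0 0 -0.9 0; 0 0 -0.9 0; -0.2 -0.4 0 0; -0.275 -0.8 0 0; -0.275 -0.9 0 0; -0.275 -0.9 0 0; -0.275 -0.9 0 0; -0.275 -0.9 0 0; -0.275 -0.9 0 0; -0.275 -0.9 0 0")

```text
time: 20.22
tool_pos: [554.8, 63.4, 180.5]
tcp_rot: [0.0, -3.141, -0.0]
ft_force: [0.9, -0.3, -4.7]
width: 0.241
finger_force: 20.4
```

Call:
carry_out(motion="-0.275 -0.9 0 0; -0.275 -0.9 0 0; -0.275 -0.9 0 0; -0.275 -0.8 0 0; 0 0 0 0; 0 0 0 0; 0 0 0 0")

```text
time: 20.8
tool_pos: [587.5, -39.7, 180.3]
tcp_rot: [0.0, -3.141, -0.001]
ft_force: [-0.4, 0.3, -5.6]
width: 0.246
finger_force: 20.5
```

```bash
python3 - <<'E'
from h import *
P,im=look("wrist",["pan_top","shield_rim","key_top","weight_a_mid"],"w7.png",Z|dict(key_top=70))
E
```

```text
[587.5 -39.7 180.3] [ 0.000e+00 -3.141e+00 -1.000e-03] 0.245805228120497
pan_top [229.2, 166.8] 0.55 [563.2, -61.0]
shield_rim [230.4, 168.6] 0.62 [558.1, -57.5]
weight_a_mid [257.4, 248.8] 0.92 [639.1, -40.9]
```

View pics/w7.png

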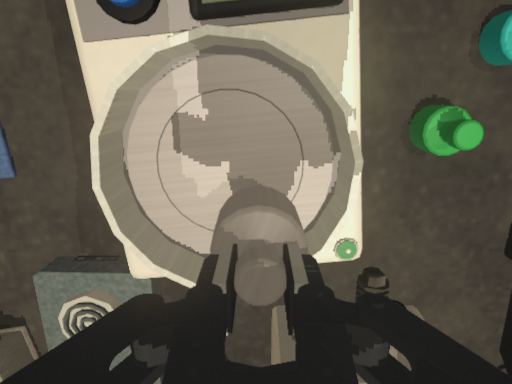

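The weight hangs over the pan, and the pan's centre at (230,160) matches (561,-60). I'll shift over and lower it.

Call:
carry_out(motion="0 -0.35 0 0; 0 -0.33 0 0; 0 0 0.5 0; 0 0 0.5 0; 0 0 0.3 0; 0 0 0.2 0; 0 0 0 0; 0 0 0 0")

```text
time: 21.72
tool_pos: [587.9, -61.0, 135.9]
tcp_rot: [-0.0, -3.142, 0.0]
ft_force: [-0.4, 0.1, -4.6]
width: 0.253
finger_force: 20.5
```

Call:
carry_out(motion="0 0 0.03 0; 0 0 0.03 0; 0 0 0.03 0; 0 0 0 0; 0 0 0 0")

```text
time: 22.13
tool_pos: [587.9, -60.7, 133.2]
tcp_rot: [0.0, 3.141, 0.0]
ft_force: [-0.4, 0.1, -5.8]
width: 0.246
finger_force: 20.5
```

Call:
carry_out(motion="0 0 0.03 0; 0 0 0.03 0; 0 0 0.03 0; 0 0 0 0; 0 0 0 0")

```text
time: 22.55
tool_pos: [587.7, -60.7, 130.2]
tcp_rot: [-0.0, -3.141, -0.0]
ft_force: [0.1, 0.5, -4.9]
width: 0.245
finger_force: 20.5
```

Call:
carry_out(motion="0 0 0.03 0; 0 0 0.03 0; 0 0 0 0; 0 0 0 0")

```text
time: 22.88
tool_pos: [587.8, -60.7, 128.4]
tcp_rot: [-0.0, -3.141, -0.0]
ft_force: [-0.2, -0.1, -4.8]
width: 0.247
finger_force: 20.5
```

Call:
carry_out(motion="0 0 0.03 0; 0 0 0.03 0; 0 0 0 0; 0 0 0 0")

```text
time: 23.22
tool_pos: [588.1, -60.9, 127.1]
tcp_rot: [0.0, 3.141, -0.0]
ft_force: [-0.7, -1.4, -0.0]
width: 0.246
finger_force: 20.9
```

Call:
carry_out(motion="0 0 0.03 0; 0 0 0 0; 0 0 0 0")

```text
time: 23.47
tool_pos: [588.1, -61.0, 126.3]
tcp_rot: [0.001, 3.141, -0.0]
ft_force: [-0.7, -2.6, 3.8]
width: 0.25
finger_force: 21.1
```

Call:
carry_out(motion="0 0 0 0; 0 0 0 0; 0 0 0 0; 0 0 0 0; 0 0 0 0; 0 0 -0.2 0; 0 0 -0.5 0; 0 0 -0.9 0; 0 0 -0.9 0; 0 0 -0.9 0; 0 0 0 0; 0 0 0 0", hand=-0.3)

```text
time: 24.47
tool_pos: [588.6, -60.8, 229.8]
tcp_rot: [0.0, 3.138, 0.001]
ft_force: [0.7, -0.5, -1.0]
width: 0.654
finger_force: 0.0
```

```bash
python3 - <<'E'
from h import *
P,im=look("wrist",["weight_a_mid"],"w8.png",dict(weight_a_mid=95))
print(proj(P,[588,-61,121]))
look("side",["weight_a_mid","weight_c_mid"],None,dict(weight_a_mid=95,weight_c_mid=34))
E
```

```text
[588.6 -60.8 229.8] [0.000e+00 3.138e+00 1.000e-03] 0.6543955995589742
weight_a_mid [257.8, 188.4] 0.93 [585.6, -61.7]
[258.54980101 201.37556583]
[587.5 -60.6 227.3] [-0.    -3.141 -0.   ] 0.650098111819803
weight_a_mid [241.4, 172.6] 0.74 [585.7, -61.8]
weight_c_mid [241.7, 222.5] 0.63 [538.4, 114.2]
weight_c_mid [281.6, 235.7] 0.52 [388.2, 131.6]
weight_c_mid [256.0, 240.6] 0.45 [471.2, 173.8]
weight_c_mid [264.8, 290.1] 0.44 [401.1, 345.3]
```

Weight a stands at (586,-61). Next is c.

Call:
carry_out(motion="0.448 0.935 0 0; 0.448 0.935 0 0; 0.448 0.935 0 0; 0.448 0.935 0 0; 0.448 0.935 0 0; 0.448 0.935 0 0; 0.448 0.935 0 0; 0.448 0.935 0 0; 0.448 0.935 0 0; 0.448 0.935 0 0; 0.448 0.935 0 0; 0.448 0.935 0 0")

```text
time: 25.72
tool_pos: [425.5, 276.9, 227.3]
tcp_rot: [-0.0, -3.141, 0.001]
ft_force: [0.5, -0.2, 0.1]
width: 0.65
finger_force: 0.0
```

Call:
carry_out(motion="0.448 0.935 0 0; 0.448 0.935 0 0; 0 0 0.9 0; 0 0 0.9 0; 0 0 0.9 0; 0 0 0.8 0; 0 0 0 0; 0 0 0 0; 0 0 0 0")

```text
time: 26.47
tool_pos: [400.2, 332.4, 124.0]
tcp_rot: [0.0, 3.141, 0.001]
ft_force: [-0.5, 0.6, 0.4]
width: 0.651
finger_force: 0.0
```

```bash
python3 - <<'E'
from h import *
P,im=look("wrist",["weight_c_mid"],"w9.png",Z)
print(proj(P,[400,332,55]))
d=[d for d in bot.silhouettes("wrist","weight_c_mid") if abs(d['xy'][0]-260)<60]
for q in d:
    ys,xs=np.where(q['mask']);print(q['p'],xs.min(),xs.max(),ys.min(),ys.max())
E
```

```text
[400.2 332.4 124. ] [0.000e+00 3.141e+00 1.000e-03] 0.6506596192752866
weight_c_mid [254.9, 211.3] 0.73 [400.1, 329.9]
weight_c_mid [20.3, 301.0] 0.67 [468.7, 160.1]
[257.89873326 222.66830647]
0.94 226 285 171 240
```

Call:
carry_out(motion="0 -0.05 0.6 0; 0 0 0.6 0; 0 0 0.6 0; 0 0 0.27 0; 0 0 0 0; 0 0 0 0")

```text
time: 27.12
tool_pos: [400.0, 330.8, 61.5]
tcp_rot: [0.0, 3.141, 0.001]
ft_force: [-0.1, -0.6, -0.7]
width: 0.653
finger_force: 0.0
```

Call:
carry_out(motion="0 0 0 0; 0 0 0 0; 0 0 0 0; 0 0 0 0; 0 0 0 0; 0 0 0 0; 0 0 0 0", hand=0.7)

```text
time: 27.7
tool_pos: [400.3, 330.7, 61.6]
tcp_rot: [0.001, 3.14, 0.001]
ft_force: [-1.2, -1.6, 6.2]
width: 0.244
finger_force: 19.6
```

Call:
carry_out(motion="0 0 -0.05 0; 0 0 -0.1 0; 0 0 -0.3 0; 0 0 0 0; 0 0 0 0")

```text
time: 28.12
tool_pos: [400.0, 330.9, 74.9]
tcp_rot: [0.0, 3.141, 0.002]
ft_force: [-0.1, 0.1, -2.8]
width: 0.245
finger_force: 19.9
```

Call:
carry_out(motion="0 0 -0.6 0; 0 0 -0.9 0; 0 0 -0.9 0; 0 0 -0.9 0; 0 0 -0.2 0; -0.31 -0.931 0 0; -0.31 -0.931 0 0; -0.31 -0.931 0 0; -0.31 -0.931 0 0; -0.31 -0.931 0 0; -0.31 -0.931 0 0; -0.31 -0.931 0 0")

```text
time: 29.12
tool_pos: [464.6, 133.4, 178.2]
tcp_rot: [-0.0, -3.141, 0.001]
ft_force: [0.7, 0.0, -3.3]
width: 0.251
finger_force: 20.3
```

Call:
carry_out(motion="-0.31 -0.931 0 0; -0.31 -0.931 0 0; -0.31 -0.931 0 0; -0.31 -0.931 0 0; -0.31 -0.931 0 0; -0.31 -0.931 0 0; -0.31 -0.931 0 0; 0 0 0 0; 0 0 0 0")

```text
time: 29.87
tool_pos: [529.5, -62.4, 178.0]
tcp_rot: [-0.006, -3.14, 0.001]
ft_force: [-0.6, 1.4, -3.1]
width: 0.243
finger_force: 20.4
```

Call:
carry_out(motion="0 0 0.5 0; 0 0 0.5 0; 0 0 0.5 0; 0 0 0.2 0; 0 0 0.05 0; 0 0 0 0; 0 0 0 0")

```text
time: 30.45
tool_pos: [530.2, -60.2, 127.3]
tcp_rot: [-0.001, 3.141, 0.0]
ft_force: [-0.0, 0.8, -3.2]
width: 0.252
finger_force: 20.4
```

```bash
python3 - <<'E'
from h import *
P,im=look("wrist",["weight_a_mid","weight_c_mid"],"w10.png",dict(weight_a_mid=95))
look("side",["weight_a_mid"],None,dict(weight_a_mid=95))
E
```

```text
[530.2 -60.2 127.3] [-1.000e-03  3.141e+00  0.000e+00] 0.2518479930966554
weight_a_mid [255.6, 342.6] 0.77 [586.1, -61.7]
weight_c_mid [505.1, 224.0] 0.76 [553.7, 134.1]
weight_c_mid [260.4, 255.1] 0.71 [580.9, -59.0]
[530.3 -60.4 127.5] [0.   3.14 0.  ] 0.2457191241503455
weight_a_mid [241.9, 173.4] 0.46 [583.0, -58.6]
```

Call:
carry_out(motion="0 0 0.1 0; 0 0 0.08 0; 0 0 0.05 0; 0 0 0.04 0; 0 0 0 0; 0 0 0 0")

```text
time: 31.2
tool_pos: [529.8, -60.6, 118.5]
tcp_rot: [-0.0, -3.141, 0.0]
ft_force: [0.6, -0.3, -2.7]
width: 0.248
finger_force: 20.4
```

Call:
carry_out(motion="0 0 0.03 0; 0 0 0.03 0; 0 0 0 0; 0 0 0 0")

```text
time: 31.53
tool_pos: [529.9, -60.5, 116.8]
tcp_rot: [0.0, 3.141, 0.0]
ft_force: [0.1, -0.1, -1.8]
width: 0.248
finger_force: 20.5
```

Call:
carry_out(motion="0 0 0.03 0; 0 0 0 0; 0 0 0 0")

```text
time: 31.78
tool_pos: [530.1, -60.6, 116.2]
tcp_rot: [0.0, 3.141, 0.0]
ft_force: [0.5, -0.7, 1.2]
width: 0.249
finger_force: 20.6
```

Call:
carry_out(motion="0 0 0.02 0; 0 0 0 0; 0 0 0 0")

```text
time: 32.03
tool_pos: [530.1, -60.6, 115.6]
tcp_rot: [0.0, 3.141, 0.0]
ft_force: [-0.6, -0.1, 3.6]
width: 0.247
finger_force: 20.8
```

Call:
carry_out(motion="0 0 0 0; 0 0 0 0; 0 0 0 0; 0 0 0 0; 0 0 0 0; 0 0 -0.2 0; 0 0 -0.5 0; 0 0 -0.9 0; 0 0 -0.9 0; 0 0 0 0; 0 0 0 0", hand=-0.3)

```text
time: 32.95
tool_pos: [530.8, -60.6, 192.2]
tcp_rot: [0.0, 3.138, 0.001]
ft_force: [-1.0, 0.9, -0.9]
width: 0.648
finger_force: 0.0
```

```bash
python3 - <<'E'
from h import *
P,im=look("wrist",["weight_a_mid","weight_c_mid"],"w11.png",dict(weight_a_mid=95,weight_c_mid=90))
look("side",["weight_a_mid","weight_c_mid","cover_knob"],"s11.png",dict(weight_a_mid=95,weight_c_mid=90,cover_knob=42))
b=cv2.imread("pics/s11.png")[110:330,180:330]
cv2.imwrite("pics/v11.png",np.hstack([cv2.resize(im,(480,360)),cv2.resize(b,(245,360))]))
E
```

```text
[530.8 -60.6 192.2] [0.000e+00 3.138e+00 1.000e-03] 0.6482864693459282
weight_a_mid [257.3, 282.0] 0.78 [588.5, -61.7]
weight_c_mid [258.8, 202.3] 0.67 [528.7, -60.6]
weight_c_mid [453.0, 196.5] 0.6 [524.4, 73.7]
[529.3 -60.5 189.6] [-0.   -3.14 -0.  ] 0.6474520361691211
weight_a_mid [238.7, 173.4] 0.75 [594.6, -55.5]
weight_c_mid [257.2, 175.3] 0.69 [526.2, -68.4]
weight_c_mid [255.5, 236.9] 0.67 [470.6, 192.2]
weight_c_mid [243.4, 222.3] 0.64 [524.5, 146.4]
weight_c_mid [211.7, 308.5] 0.62 [540.6, 467.2]
cover_knob [277.6, 133.0] 0.82 [502.5, -352.1]
```

View pics/v11.png

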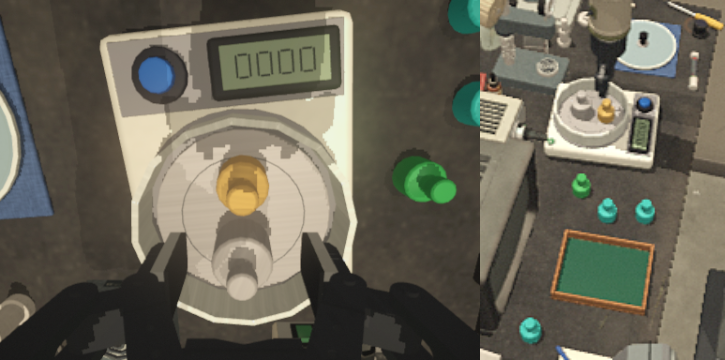

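Both weights stand on the pan, brass at (241,190) and steel at (243,262) in the left view, and the tray is empty. I'll press the key again.

Call:
carry_out(motion="0.9 -0.71 0 0; 0.9 -0.71 0 0; 0.87 -0.71 0 0; 0 0 0 0; 0 0 0.7 0; 0 0 0.8 0; 0 0 0.8 0; 0 0 0.5 0; 0 0 0 0; 0 0 0 0; 0 0 0 0", hand=1)

```text
time: 34.22
tool_pos: [450.3, -124.5, 107.2]
tcp_rot: [0.0, 3.141, -0.0]
ft_force: [0.0, -0.3, 0.8]
width: 0.001
finger_force: 0.0
```

Call:
carry_out(motion="0 0 0.15 0; 0 0 0.15 0; 0 0 0.1 0; 0 0 0.08 0; 0 0 0.06 0; 0 0 0.05 0; 0 0 0.03 0; 0 0 0 0; 0 0 0 0; 0 0 0 0; 0 0 0 0")

```text
time: 35.13
tool_pos: [449.9, -124.4, 88.1]
tcp_rot: [0.0, 3.141, 0.0]
ft_force: [-3.2, 0.3, 8.8]
width: -0.002
finger_force: 3.7
```

Call:
carry_out(motion="0 0 0.02 0; 0 0 0 0; 0 0 0 0; 0 0 0 0")

```text
time: 35.47
tool_pos: [449.9, -124.4, 87.9]
tcp_rot: [0.0, 3.141, 0.001]
ft_force: [-5.2, 1.7, 14.3]
width: -0.001
finger_force: 7.3
```

Call:
carry_out(motion="0 0 -0.4 0; 0 0 -0.8 0; 0 0 -0.9 0; 0 0 -0.9 0; -0.9 0.71 0 0; -0.9 0.71 0 0; -0.87 0.71 0 0; 0 0 0 0; 0 0 0 0; 0 0 0 0", hand=-0.3)

```text
time: 36.3
tool_pos: [529.4, -61.1, 176.6]
tcp_rot: [-0.001, -3.141, 0.001]
ft_force: [1.0, -0.4, 0.1]
width: 0.648
finger_force: 0.0
```

```bash
python3 - <<'E'
from h import *
P,im=look("wrist",["weight_a_mid","weight_c_mid"],"w12.png",dict(weight_a_mid=95,weight_c_mid=90))
E
```

```text
[529.4 -61.1 176.6] [-1.000e-03 -3.141e+00  1.000e-03] 0.6478348765891544
weight_a_mid [258.2, 292.0] 0.55 [584.9, -61.6]
weight_c_mid [259.9, 211.3] 0.75 [527.9, -60.4]
weight_c_mid [465.7, 203.3] 0.65 [522.4, 72.8]
```

Call:
carry_out(motion="-0.02 0.02 0.6 0; 0 0 0.6 0; 0 0 0.5 0; 0 0 0.3 0; 0 0 0 0; 0 0 0 0")

```text
time: 36.95
tool_pos: [530.3, -60.4, 117.4]
tcp_rot: [-0.001, -3.141, 0.0]
ft_force: [0.5, -0.0, 0.0]
width: 0.649
finger_force: 0.0
```

Call:
carry_out(motion="0 0 0 0; 0 0 0 0; 0 0 0 0; 0 0 0 0; 0 0 0 0; 0 0 0 0; 0 0 0 0", hand=0.7)

```text
time: 37.53
tool_pos: [530.8, -60.2, 117.5]
tcp_rot: [0.0, 3.141, -0.0]
ft_force: [0.6, -2.4, 3.9]
width: 0.244
finger_force: 19.9
```

Call:
carry_out(motion="0 0 -0.05 0; 0 0 -0.1 0; 0 0 -0.3 0; 0 0 -0.6 0; 0 0 -0.6 0; 0 0 -0.6 0; 0 0 0 0; 0 0 0 0")

```text
time: 38.2
tool_pos: [530.7, -59.6, 185.1]
tcp_rot: [-0.0, 3.14, 0.001]
ft_force: [-0.4, 0.0, -3.8]
width: 0.247
finger_force: 19.9
```

Call:
carry_out(motion="0.3 0.928 0 0; 0.3 0.928 0 0; 0.3 0.928 0 0; 0.3 0.928 0 0; 0.3 0.928 0 0; 0.3 0.928 0 0; 0.3 0.928 0 0; 0.3 0.928 0 0; 0.3 0.928 0 0; 0.3 0.928 0 0; 0.3 0.928 0 0; 0.3 0.928 0 0")

```text
time: 39.2
tool_pos: [421.0, 275.1, 183.1]
tcp_rot: [0.0, -3.14, 0.002]
ft_force: [0.4, 1.4, -2.5]
width: 0.248
finger_force: 20.0
```

Call:
carry_out(motion="0.3 0.928 0 0; 0.3 0.928 0 0; 0 0 0 0; 0 0 0.8 0; 0 0 0.9 0; 0 0 0.9 0; 0 0 0.8 0; 0 0 0.4 0; 0 0 0 0; 0 0 0 0")

```text
time: 40.03
tool_pos: [403.7, 329.1, 69.5]
tcp_rot: [-0.0, -3.139, 0.003]
ft_force: [-0.7, -0.0, -2.0]
width: 0.248
finger_force: 20.1
```

Call:
carry_out(motion="0 0 0.06 0; 0 0 0.05 0; 0 0 0.04 0; 0 0 0 0; 0 0 0 0")

```text
time: 40.45
tool_pos: [404.6, 330.0, 66.5]
tcp_rot: [0.0, 3.141, 0.001]
ft_force: [0.5, 0.9, -3.0]
width: 0.245
finger_force: 20.1
```

Call:
carry_out(motion="0 0 0.05 0; 0 0 0.04 0; 0 0 0 0; 0 0 0 0")

```text
time: 40.78
tool_pos: [404.8, 329.9, 63.8]
tcp_rot: [0.0, 3.141, 0.001]
ft_force: [-1.7, -2.9, 3.4]
width: 0.25
finger_force: 20.5
```

Call:
carry_out(motion="0 0 0.03 0; 0 0 0.02 0; 0 0 0 0; 0 0 0 0")

```text
time: 41.12
tool_pos: [405.2, 329.9, 63.5]
tcp_rot: [0.001, 3.14, 0.001]
ft_force: [-3.8, -5.4, 17.7]
width: 0.247
finger_force: 21.7
```

Call:
carry_out(motion="0 0 -0.04 0; 0 0 0 0; 0 0 0 0; 0 0 0 0; 0 0 0 0; 0 0 0 0; 0 0 -0.2 0; 0 0 -0.6 0; 0 0 -0.9 0; 0 0 -0.9 0; 0 0 -0.9 0; 0 0 -0.9 0", hand=-0.3)

```text
time: 42.12
tool_pos: [404.3, 329.7, 196.9]
tcp_rot: [0.0, 3.141, 0.0]
ft_force: [0.8, 0.4, -1.2]
width: 0.648
finger_force: 0.0
```

```bash
python3 - <<'E'
from h import *
P,im=look("wrist",["weight_c_mid","tray_floor"],"w13.png",Z)
print(proj(P,[405,330,34]))
look("side",["weight_a_mid"],None,dict(weight_a_mid=95))
E
```

```text
[404.3 329.7 196.9] [0.    3.141 0.   ] 0.6479558845361942
weight_c_mid [42.9, 165.5] 0.72 [388.3, 144.8]
weight_c_mid [38.1, 314.7] 0.64 [537.7, 111.9]
weight_c_mid [75.6, 250.1] 0.62 [467.8, 160.1]
weight_c_mid [258.3, 179.4] 0.6 [400.5, 329.1]
tray_floor [224.3, 216.6] 0.82 [445.5, 295.3]
[259.34526789 184.43092523]
[405.4 330.7 197.6] [0.    3.138 0.005] 0.6493368171864009
weight_a_mid [313.7, 128.3] 0.65 [358.0, -365.0]
weight_a_mid [239.6, 172.7] 0.56 [592.2, -59.6]
```

Call:
carry_out(motion="-0.432 -0.931 0 0; -0.432 -0.931 0 0; -0.432 -0.931 0 0; -0.432 -0.931 0 0; -0.432 -0.931 0 0; -0.432 -0.931 0 0; -0.432 -0.931 0 0; -0.432 -0.931 0 0; -0.432 -0.931 0 0; -0.432 -0.931 0 0; -0.432 -0.931 0 0; -0.432 -0.931 0 0")

```text
time: 43.37
tool_pos: [559.7, -6.9, 193.7]
tcp_rot: [-0.0, -3.139, 0.001]
ft_force: [-0.3, -1.3, 0.5]
width: 0.65
finger_force: 0.0
```

Call:
carry_out(motion="-0.432 -0.931 0 0; -0.432 -0.931 0 0; 0 0 0 0; 0 0 0 0; 0 0 0 0")

```text
time: 43.78
tool_pos: [585.2, -60.7, 193.8]
tcp_rot: [0.0, -3.139, -0.0]
ft_force: [-0.3, 1.1, -0.4]
width: 0.649
finger_force: 0.0
```

```bash
python3 - <<'E'
from h import *
P,im=look("wrist",["weight_a_mid"],"w14.png",dict(weight_a_mid=95))
for q in bot.silhouettes("wrist","weight_a_mid")[:1]:
    ys,xs=np.where(q['mask']);print(q['p'],xs.min(),xs.max(),ys.min(),ys.max())
E
```

```text
[585.2 -60.7 193.8] [ 0.    -3.139 -0.   ] 0.6492383465005058
weight_a_mid [257.9, 210.3] 0.85 [587.2, -61.2]
0.9 222 292 166 243
```

Weight a is at (587,-61). I'll lower the TCP to about 127.5 and grip.

Call:
carry_out(motion="-0.06 -0.01 0.6 0; 0 0 0.6 0; 0 0 0.6 0; 0 0 0.4 0; 0 0 0 0; 0 0 0 0")

```text
time: 44.43
tool_pos: [587.5, -61.0, 129.0]
tcp_rot: [0.001, -3.141, -0.0]
ft_force: [0.6, -0.7, 0.6]
width: 0.65
finger_force: 0.0
```

Call:
carry_out(motion="0 0 0 0; 0 0 0 0; 0 0 0 0; 0 0 0 0; 0 0 0 0; 0 0 0 0; 0 0 0 0", hand=0.7)

```text
time: 45.02
tool_pos: [588.2, -61.7, 129.7]
tcp_rot: [0.001, 3.14, -0.0]
ft_force: [1.8, -1.4, 4.9]
width: 0.246
finger_force: 20.6
```

Call:
carry_out(motion="0 0 -0.05 0; 0 0 -0.1 0; 0 0 -0.3 0; 0 0 -0.6 0; 0 0 -0.6 0; 0 0 -0.6 0; 0 0 0 0; 0 0 0 0")

```text
time: 45.68
tool_pos: [587.7, -61.4, 196.8]
tcp_rot: [-0.0, 3.141, 0.001]
ft_force: [-0.5, 0.1, -6.5]
width: 0.247
finger_force: 20.1
```

Call:
carry_out(motion="0.271 0.909 0 0; 0.271 0.909 0 0; 0.271 0.909 0 0; 0.271 0.909 0 0; 0.271 0.909 0 0; 0.271 0.909 0 0; 0.271 0.909 0 0; 0.271 0.909 0 0; 0.271 0.909 0 0; 0.271 0.909 0 0; 0.271 0.909 0 0; 0.271 0.909 0 0")

```text
time: 46.68
tool_pos: [488.6, 266.6, 194.7]
tcp_rot: [0.0, -3.139, 0.002]
ft_force: [1.4, 0.4, -4.9]
width: 0.247
finger_force: 20.2
```

Call:
carry_out(motion="0 0 0 0; 0 0 0.8 0; 0 0 0.9 0; 0 0 0.9 0; 0 0 0.7 0; 0 0 0.4 0; 0 0 0 0; 0 0 0 0")

```text
time: 47.35
tool_pos: [489.8, 265.4, 85.1]
tcp_rot: [-0.0, -3.14, 0.001]
ft_force: [-0.0, -0.3, -4.6]
width: 0.246
finger_force: 20.2
```

Call:
carry_out(motion="0 0 0.06 0; 0 0 0.05 0; 0 0 0.04 0; 0 0 0 0; 0 0 0 0")

```text
time: 47.77
tool_pos: [490.3, 265.9, 81.5]
tcp_rot: [0.0, 3.141, 0.001]
ft_force: [0.2, -0.3, -4.4]
width: 0.246
finger_force: 20.3
```

Call:
carry_out(motion="0 0 0.06 0; 0 0 0.05 0; 0 0 0.04 0; 0 0 0.03 0; 0 0 0 0; 0 0 0 0")

```text
time: 48.27
tool_pos: [490.3, 265.7, 75.7]
tcp_rot: [0.0, 3.141, 0.0]
ft_force: [0.6, -0.0, -3.4]
width: 0.246
finger_force: 20.4
```

Call:
carry_out(motion="0 0 0.03 0; 0 0 0.03 0; 0 0 0 0; 0 0 0 0")

```text
time: 48.6
tool_pos: [490.7, 265.8, 75.6]
tcp_rot: [0.001, 3.141, 0.001]
ft_force: [-5.3, -4.6, 13.0]
width: 0.244
finger_force: 21.7
```

Call:
carry_out(motion="0 0 -0.04 0; 0 0 0 0; 0 0 0 0; 0 0 0 0; 0 0 0 0; 0 0 0 0; 0 0 -0.2 0; 0 0 -0.6 0; 0 0 -0.9 0; 0 0 -0.9 0; 0 0 -0.9 0; 0 0 -0.9 0", hand=-0.3)

```text
time: 49.6
tool_pos: [490.0, 265.6, 208.9]
tcp_rot: [0.0, 3.141, 0.0]
ft_force: [0.6, 0.3, -0.1]
width: 0.651
finger_force: 0.0
```

Call:
carry_out(motion="0.7 0.5 -0.4 0; 0.7 0.5 0 0; 0 0 0 0; 0 0 0 0; 0 0 0 0")

```text
time: 50.02
tool_pos: [448.4, 295.3, 219.2]
tcp_rot: [0.0, 3.141, -0.0]
ft_force: [0.3, -1.0, 0.1]
width: 0.649
finger_force: 0.0
```

```bash
python3 - <<'E'
from h import *
P,im=look("wrist",["weight_a_mid","weight_c_mid","tray_floor"],"w15.png",Z)
S,b=look("side",["cover_knob","shield_rim"],"s15.png",dict(cover_knob=42,shield_rim=92))
cv2.imwrite("pics/v15.png",np.hstack([cv2.resize(im,(480,360)),cv2.resize(b[90:340,180:330],(216,360))]))
E
```

```text
[448.4 295.3 219.2] [ 0.     3.141 -0.   ] 0.6488792000838589
weight_a_mid [229.5, 222.1] 0.77 [490.9, 267.0]
weight_c_mid [409.5, 275.9] 0.83 [551.5, 449.1]
weight_c_mid [80.1, 267.6] 0.8 [542.2, 113.6]
weight_c_mid [117.4, 196.8] 0.73 [467.1, 160.8]
weight_c_mid [84.3, 111.4] 0.7 [388.5, 141.3]
tray_floor [258.3, 168.9] 0.62 [446.3, 294.4]
[448.7 295.  218.9] [-2.000e-03 -3.141e+00  1.000e-03] 0.6510339462860861
cover_knob [278.2, 132.8] 0.6 [500.3, -353.9]
shield_rim [246.0, 172.3] 0.62 [570.0, -70.1]
```

View pics/v15.png

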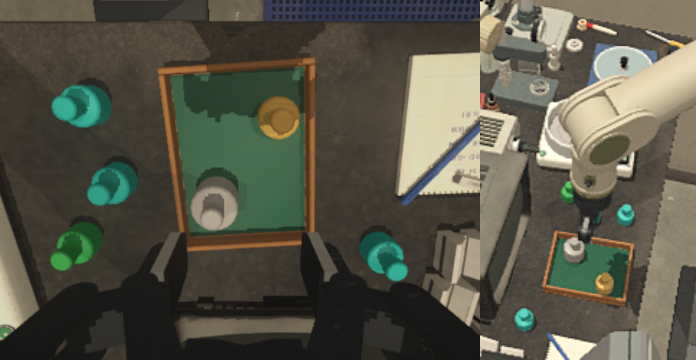

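Both weights stand in the tray again, steel at (214,205) and brass at (279,118). I'll measure the empty shield opening on the way to the cover.

Call:
carry_out(motion="-0.139 -1 -0.08 0; -0.139 -1 -0.08 0; -0.139 -1 -0.08 0; -0.139 -1 -0.08 0; -0.139 -1 -0.08 0; -0.139 -1 -0.08 0; -0.139 -1 -0.08 0; -0.139 -1 -0.08 0; -0.139 -1 -0.08 0; -0.139 -1 -0.08 0; -0.139 -1 -0.08 0; -0.139 -1 -0.08 0")

```text
time: 51.37
tool_pos: [498.1, -65.9, 248.2]
tcp_rot: [0.001, 3.141, 0.0]
ft_force: [0.9, 0.4, 0.3]
width: 0.647
finger_force: 0.0
```

Call:
carry_out(motion="0 0 0 0; 0 0 0 0; 0 0 0 0; 0 0 0 0")

```text
time: 51.7
tool_pos: [498.1, -63.0, 247.7]
tcp_rot: [0.002, -3.141, -0.001]
ft_force: [1.2, 0.9, -0.8]
width: 0.654
finger_force: 0.0
```

```bash
python3 - <<'E'
from h import *
P,im=look("wrist",["shield_rim","pan_top","key_top"],"w16.png",Z|dict(key_top=70))
for t in ("shield_rim","pan_top"):
    try: print(t,[(d['p'],d['mask'].sum()) for d in bot.silhouettes("wrist",t)])
    except Exception as e: print(e)
v=im.copy()
th=np.linspace(0,2*np.pi,200)
for r,z,c in ((80,92,(0,0,255)),(85,92,(0,255,0)),(74.5,62,(255,0,0))):
    for t in th:
        q=proj(P,[561+r*np.cos(t),-60.3+r*np.sin(t),z]);cv2.circle(v,tuple(int(round(a*4)) for a in q),2,c,-1,shift=2)
cv2.imwrite("pics/v16.png",cv2.resize(v[90:360,140:390],(740,600),interpolation=cv2.INTER_CUBIC)[:600])
E
```

```text
[498.1 -63.  247.7] [ 2.000e-03 -3.141e+00 -1.000e-03] 0.6536950441873186
shield_rim [262.6, 250.8] 0.82 [558.6, -59.7]
pan_top [260.2, 242.0] 0.66 [563.6, -61.8]
shield_rim [(0.84, np.int64(45339))]
pan_top [(0.56, np.int64(15935))]
```

View pics/v16.png

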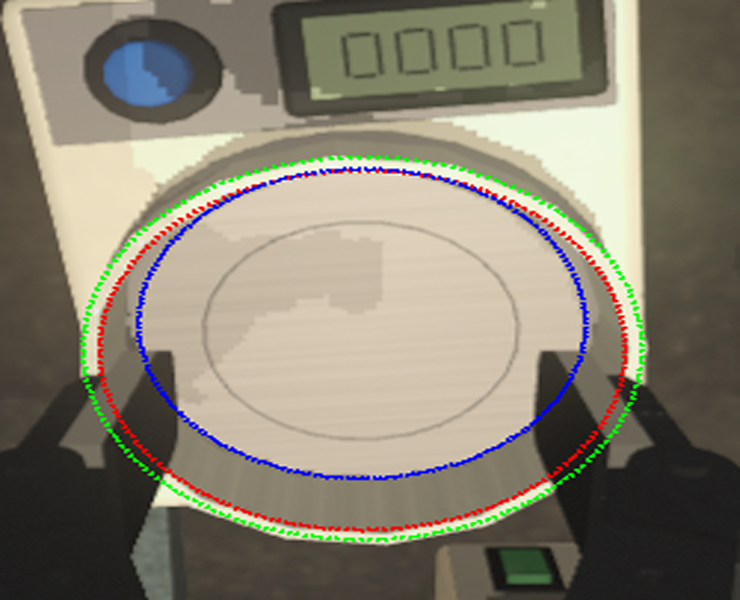

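The overlay of the rim and pan at (561,-60.3) fits to about 1 mm. Now I'll fetch the cover.

Call:
carry_out(motion="0.005 -0.828 0.16 0; 0.005 -0.828 0.16 0; 0.005 -0.828 0.16 0; 0.005 -0.828 0.16 0; 0.005 -0.828 0.16 0; 0.005 -0.828 0.16 0; 0.005 -0.828 0.16 0; 0.005 -0.828 0.16 0; 0.005 -0.828 0.16 0; 0.005 -0.828 0.16 0; 0.005 -0.828 0.16 0; 0.005 -0.828 0.16 0", hand=-0.4)

```text
time: 53.0
tool_pos: [496.4, -363.2, 189.9]
tcp_rot: [0.001, -3.142, -0.0]
ft_force: [-0.2, -0.1, 0.9]
width: 0.698
finger_force: 0.0
```

Call:
carry_out(motion="0 0 0 0; 0 0 0 0; 0 0 0 0; 0 0 0 0")

```text
time: 53.33
tool_pos: [497.0, -361.1, 190.4]
tcp_rot: [-0.002, 3.141, 0.001]
ft_force: [-0.0, -0.2, -0.1]
width: 0.7
finger_force: 0.0
```

```bash
python3 - <<'E'
from h import *
P,im=look("wrist",["cover_knob"],"w17.png",dict(cover_knob=42))
for d in bot.silhouettes("wrist","cover_knob")[:1]:
    m=d['mask'].astype(np.uint8);c=max(cv2.findContours(m,0,1)[0],key=cv2.contourArea)[:,0,:]
    X=np.array([atz(P,q,15)[:2] for q in c]);print(d['p'],cv2.minEnclosingCircle(X.astype(np.float32)))
E
```

```text
[ 497.  -361.1  190.4] [-2.000e-03  3.141e+00  1.000e-03] 0.7004752506916322
cover_knob [264.0, 189.0] 0.91 [497.7, -356.9]
0.96 ((497.13946533203125, -361.18560791015625), 87.83369445800781)
```

Call:
carry_out(motion="0.02 0 0.9 0; 0 0 0.9 0; 0 0 0.9 0; 0 0 0.9 0; 0 0 0.6 0; 0 0 0.35 0; 0 0 0.15 0; 0 0 0 0; 0 0 0 0; 0 0 0 0")

```text
time: 54.32
tool_pos: [496.5, -362.8, 50.7]
tcp_rot: [0.0, 3.14, -0.001]
ft_force: [0.8, -0.1, 0.4]
width: 0.7
finger_force: 0.0
```

Call:
carry_out(motion="0 0 0 0; 0 0 0 0; 0 0 0 0; 0 0 0 0; 0 0 0 0; 0 0 0 0; 0 0 0 0; 0 0 0 0", hand=0.6)

```text
time: 54.98
tool_pos: [496.1, -362.4, 49.9]
tcp_rot: [0.0, 3.141, 0.0]
ft_force: [-1.2, 1.9, 6.7]
width: 0.287
finger_force: 19.5
```

Call:
carry_out(motion="0 0 -0.1 0; 0 0 -0.3 0; 0 0 -0.7 0; 0 0 -0.9 0; 0 0 -0.9 0; 0 0 -0.9 0; 0 0 -0.9 0; 0 0 0 0; 0 0 0 0; 0 0 0 0")

```text
time: 55.82
tool_pos: [495.3, -361.9, 189.6]
tcp_rot: [-0.0, -3.141, -0.001]
ft_force: [1.1, -0.0, -2.5]
width: 0.286
finger_force: 20.1
```

Call:
carry_out(motion="-0.18 0.5 0 0; -0.18 0.86 0 0; -0.18 0.86 0 0; -0.18 0.86 0 0; -0.18 0.86 0 0; -0.18 0.86 0 0; -0.18 0.86 0 0; -0.18 0.86 0 0; -0.18 0.86 0 0; -0.18 0.86 0 0; -0.18 0.86 0 0; -0.18 0.86 0 0")

```text
time: 56.82
tool_pos: [559.7, -62.2, 188.7]
tcp_rot: [-0.0, -3.139, 0.0]
ft_force: [0.5, -0.1, -2.9]
width: 0.281
finger_force: 20.2
```

Call:
carry_out(motion="0 0 0 0; 0 0 0.4 0; 0 0 0.6 0; 0 0 0.2 0; 0 0 0 0; 0 0 0 0; 0 0 0 0")

```text
time: 57.4
tool_pos: [560.7, -64.2, 154.6]
tcp_rot: [0.002, 3.141, -0.0]
ft_force: [-0.9, -0.3, -1.8]
width: 0.284
finger_force: 20.2
```

Shifting +4 mm in y and lowering.

Call:
carry_out(motion="-0.015 0.125 0 0; 0 0 0.2 0; 0 0 0.15 0; 0 0 0 0; 0 0 0 0; 0 0 0 0")

```text
time: 57.9
tool_pos: [561.0, -59.9, 143.8]
tcp_rot: [-0.0, -3.142, -0.0]
ft_force: [-0.4, 0.8, -3.1]
width: 0.285
finger_force: 20.2
```

```bash
python3 - <<'E'
from h import *
P,im=look("wrist",["cover_knob","key_top"],"w18.png",dict(cover_knob=136,key_top=70))
for d in bot.silhouettes("wrist","cover_knob")[:1]:
    m=d['mask'].astype(np.uint8);c=max(cv2.findContours(m,0,1)[0],key=cv2.contourArea)[:,0,:]
    c=c[c[:,1]<250];X=np.array([atz(P,q,109)[:2] for q in c]);A=np.c_[2*X,np.ones(len(X))];s=np.linalg.lstsq(A,(X**2).sum(1),rcond=None)[0];print(d['p'],s[:2],np.sqrt(s[2]+s[0]**2+s[1]**2))
E
```

```text
[561.  -59.9 143.8] [-0.    -3.142 -0.   ] 0.28464035573045227
cover_knob [262.3, 277.6] 0.84 [562.4, -58.1]
key_top [132.2, 13.7] 0.73 [446.9, -125.3]
0.86 [544.72490828 -59.344102  ] 73.9440933981747
```

Call:
carry_out(motion="0 0 0.08 0; 0 0 0.08 0; 0 0 0.06 0; 0 0 0.05 0; 0 0 0 0; 0 0 0 0")

```text
time: 58.6
tool_pos: [561.0, -59.8, 135.6]
tcp_rot: [-0.0, -3.141, -0.0]
ft_force: [0.4, -0.9, -2.3]
width: 0.285
finger_force: 20.2
```

Call:
carry_out(motion="0 0 0.04 0; 0 0 0.04 0; 0 0 0 0; 0 0 0 0")

```text
time: 58.93
tool_pos: [561.0, -59.8, 133.2]
tcp_rot: [-0.0, -3.141, -0.0]
ft_force: [-1.0, -0.0, -2.9]
width: 0.281
finger_force: 20.2
```

Call:
carry_out(motion="0 0 0.03 0; 0 0 0.03 0; 0 0 0 0; 0 0 0 0")

```text
time: 59.27
tool_pos: [561.0, -59.8, 131.4]
tcp_rot: [-0.0, -3.141, -0.0]
ft_force: [-0.5, 0.1, -3.2]
width: 0.28
finger_force: 20.2
```

Call:
carry_out(motion="0 0 0.02 0; 0 0 0.02 0; 0 0 0 0; 0 0 0 0")

```text
time: 59.6
tool_pos: [561.1, -59.8, 130.9]
tcp_rot: [0.0, 3.141, 0.001]
ft_force: [-4.5, 0.9, 6.4]
width: 0.282
finger_force: 20.9
```

Contact came at the expected seat height. I'll release and check.

Call:
carry_out(motion="0 0 0 0; 0 0 0 0; 0 0 0 0; 0 0 0 0; 0 0 0 0; 0 0 0 0; 0 0 -0.3 0; 0 0 -0.8 0; 0 0 -0.9 0; 0 0 -0.9 0; 0 0 0 0; 0 0 0 0", hand=-0.4)

```text
time: 60.6
tool_pos: [561.9, -59.9, 219.5]
tcp_rot: [0.0, 3.138, 0.001]
ft_force: [0.2, 0.5, -0.9]
width: 0.694
finger_force: 0.0
```

Call:
carry_out(motion="0.7 0 -0.6 0; 0.7 0 -0.6 0; 0.7 0 0 0; 0 0 0 0; 0 0 0 0; 0 0 0 0")

```text
time: 61.1
tool_pos: [498.1, -59.5, 252.8]
tcp_rot: [0.0, -3.141, -0.0]
ft_force: [-0.2, 0.3, -0.1]
width: 0.703
finger_force: 0.0
```

```bash
python3 - <<'E'
from h import *
P,im=look("wrist",["cover_knob"],"w19.png",Z)
for d in bot.silhouettes("wrist","cover_knob")[:1]:
    m=d['mask'].astype(np.uint8);c=max(cv2.findContours(m,0,1)[0],key=cv2.contourArea)[:,0,:]
    for z in (92,96):
        X=np.array([atz(P,q,z)[:2] for q in c]);print(d['p'],z,cv2.minEnclosingCircle(X.astype(np.float32)))
S,b=look("side",["cover_knob","weight_a_mid","weight_c_mid"],None,Z)
v=im.copy()
for t in np.linspace(0,6.283,120):
    q=proj(P,[561+87*np.cos(t),-60.3+87*np.sin(t),96]);cv2.circle(v,tuple(int(round(a*4)) for a in q),2,(0,0,255),-1,shift=2)
cv2.imwrite("pics/v19.png",np.hstack([cv2.resize(v,(480,360)),cv2.resize(b[90:340,180:330],(216,360))]))
E
```

```text
[498.1 -59.5 252.8] [ 0.    -3.141 -0.   ] 0.702752656983559
cover_knob [261.2, 268.0] 0.87 [561.7, -57.7]
0.87 92 ((563.95703125, -59.661354064941406), 89.3413314819336)
0.87 96 ((561.9735107421875, -59.649845123291016), 88.07418823242188)
[498.3 -59.7 252.7] [ 0.000e+00 -3.141e+00  1.000e-03] 0.6981457913024738
cover_knob [246.9, 168.1] 0.88 [566.0, -65.7]
weight_a_mid [243.9, 263.7] 0.45 [489.5, 273.5]
weight_c_mid [265.2, 287.2] 0.56 [402.1, 335.2]
weight_c_mid [208.4, 309.0] 0.53 [559.1, 451.3]
weight_c_mid [280.3, 239.1] 0.52 [389.9, 146.3]
weight_c_mid [257.5, 238.0] 0.45 [468.5, 162.3]
```

View pics/v19.png

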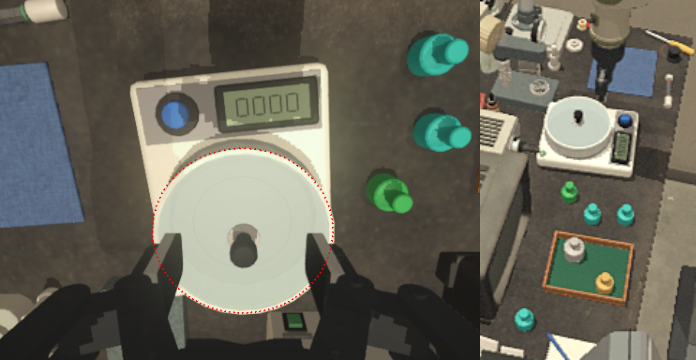

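The cover sits concentric with the predicted circle, level around the knob at (243,245), and both weights stand in the tray. I'll hand in.

```bash
python3 -c "
from workcell import bot
print(bot.sign_off())"
```

```text
the job is handed in; nothing more can be done
None
```

I completed and handed in the whole sequence at about 61 s: the key was pressed empty and again with both weights (one steel, one brass) on the pan, the weights are back in the tray and the cover is back on the balance, though the sign-off returned no verdict.

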